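Swing the length stop into its working notch

ROBOT

A 6-joint arm with a two-finger parallel gripper is mounted at the origin on a cart in front of the work surface, level with it; the furniture and walls round the work are solid. World frame = base frame: x ahead of the robot, y to its left, z up, the work surface at z = 0. Lengths are in mm, angles in rad, forces in N, time in s.
With the tool pointing down it reaches from about 300 to 775 mm from the base axis. Payload 14.6 kg.
Tool frame: the origin (TCP) lies at the very end of the fingers, on their centre line; the grasp point (between the pads) lies 19 mm behind it; z points along the fingers, y is the line along which they close (so a half turn about z gives the same grasp; the last joint's range is limited). The gripper opens to 94 mm and grips with 3 to 60 N. Pads are 16 mm wide; open, the fingers measure 119 mm over their backs; the gripper's body (75 mm by 177 mm) begins 78 mm behind the grasp point.
Start: joints at [-1.194, 0.3, 1.521, -0, 1.321, -0.067], TCP at [236.148, -496.712, 175.746] pointing down, gripper open.
Joint ranges: [-3.03, 3.03], [-0.79, 2.21], [0.23, 2.52], [-1.04, 4.18], [0, 3.07], [-2.55, 2.55]. Speed limits (rad/s): [2.22, 2.22, 2.57, 3.14, 3.14, 3.14].

INTERFACE

Orientations are given as [roll, pitch, yaw] about the fixed x, y, z axes, in that order (R = Rz(yaw) Ry(pitch) Rx(roll)).
In Python, from cell import manip gives the robot as it stands.
- The arm moves only by the tool servo_tool, never from a script. Its argument "motion" is a list that holds one entry, the list of rows, each a list of 7 numbers: the shift along the world's x, y, z as a fraction of full scale, then the turn, a rotation vector about the world's x, y, z as a fraction of full scale, then the closure, from 0 (fully open) to 1 (shut). In form: [[[x, y, z, rx, ry, rz, gripper], ...]]. A call has 1 to 10 rows; each row is the pose to reach, as a shift and turn from the pose commanded when the call began, turning the shorter way round; what a row does not reach only later rows make up. Full scale, the value 1, is 0.5 m for a shift and pi rad for a turn. A row lasts 1/10 s, in which the tool goes at most 50 mm and 8.59 degrees, less where a joint would pass 70% of its speed; a pose out of reach is approached as far as the arm can. A call with a number of a shift or a turn outside -1 to 1 is refused whole. A call with a gripper value outside its range is refused whole. The fingers move at their own pace and stop on an object; "newtons" is the grip in N (left out, the last holds). Time passes only in rows, so rows that repeat a pose let the fingers close. It gives the time, the measured TCP pose, the force, the opening and the grip force at its end, in the units of the state.
- manip.read_state(): the state, without advancing time (a new reading comes with each control period).
- manip.camera(name): name is "scene" or "side" or "wrist"; returns a dict with "frame" (420x560x3 uint8, red, green, blue), "range_z" (420x560 float32, mm along the optical axis (not along the pixel's ray), 0 where there is no reading), "vfov" (degrees; the focal length in pixels is half the picture's height over the tangent of half this angle, whatever the lens; pixels are square), "cx", "cy" (the principal point, pixels), "cam_to_world" (4x4, takes a point from camera to world coordinates). Camera axes: x right, y down, z forward; pixel columns grow to the right and rows downward; lengths in mm; the calibration is good to about 2 mm. A picture is of the moment at which its call begins.
- manip.sign_off(): hands the job in; it is judged then, once.
The state is a dict: "clock": time; "joints": joint angles; "qd": joint speeds; "effort": joint torques, N m; "eef_pos": TCP position; "eef_rot": TCP orientation; "wrist_force": force on the tool from outside, world axes, zero at the start; "moment": the same for the moment, N m; "finger_gap": finger opening in mm; "finger_force": force on a finger pad.
Only numpy, scipy, OpenCV 4.12 (cv2) and the standard library are available. Lean on these libraries where they do the work, as an engineer would, in place of code of your own. Each camera call takes 0.05 s, during which the arm holds its last target. There are 200 camera calls.

TASK

The arm of the length stop on the saw table is parked. Pull its black knob up to unlock it, swing the arm round anticlockwise (seen from above) to the working notch, whose exact place you must feel for under light pressure, and push the knob fully home so that the arm is locked there; then let go. Do not force the locking pin against the ring (20 N would be too much), and leave the other things on the table where they lie.

Things in the scene. Friction and masses are not known exactly. Their poses are not given: they have to be found in the camera images.
- stop_housing: fixed foot of the length stop: dark steel plate 140x140x8 mm with four bolt heads and a grey drum of 104 mm diameter on it. Origin: centre of the plate's underside, on the knob's vertical axis; z up. Its x axis is the direction in which the stop arm points at joint stop_turn = 0.
- stop_head: spindle of the stop with all it carries; origin and axes as stop_housing, does not move. Its sprung locking pin (8 mm, flat tip, 40 mm from the axis under the arm) reaches 11 mm into the index ring when home. Lowered onto the ring's flat it yields up to 6 mm, pushing up 3 N at first touch plus 1 N per mm, then is solid. Over a notch it springs in and the push vanishes.
- knob_grip (a point): centre of the black bar knob: 56 mm long (its x axis, the arm's direction), 22 mm wide (y), 40 mm tall (20 mm above and below this point); on the turning axis, 76.5 mm above the housing's origin when home; turns and rises with the knob. Below it: round black boss, 48 mm diameter, top 17 mm under this point; aluminium skirt disc, 102 mm diameter, top 22 mm under this point.
- stop_tip (a point): underside of the steel foot (36 mm wide, 12 mm thick, 46 mm tall) at the end of the stop arm: 122 mm from the turning axis, 6.5 mm above the table when the knob is home. Arm and foot turn and rise with the knob; they sweep a circle of 130 mm radius.
- stop_pull (a joint): height of the knob above home, m: 0 fully home (locked), 0.016 fully pulled up. About 3 N of sliding friction and 1.6 N of moving weight, so it stays at the height where it is left. The knob turns freely only above 0.011; on the ring's flat the pin touches at 0.011 and the knob cannot go below 0.005 without a notch under the pin.
- stop_turn (a joint): angle of knob and arm, rad, anticlockwise from above, -0.3 to 1.62; friction 0.04 N m. Starts parked in a wider recess, at -0.05 to 0.08. The working notch, hidden under the skirt, has its middle anywhere from 0.81 to 1.39; the pin has about 0.04 rad play either side of it. At 0.55 to 0.65 the pin is over the flat before the notch; once in the notch its walls stop turning hard.
- tape_measure: bystander: tape measure, 39x76x63 mm, origin at the centre of its underside.
- offcut: bystander: wooden offcut, 70x110x28 mm, origin at the centre of its underside.
- try_square: bystander: try square lying flat, 120x207x19 mm, origin at the centre of its underside.
- masking_tape: bystander: roll of masking tape lying flat, 104 mm diameter, 25 mm high, origin at the centre of its underside.

How it is judged (in metres and radians):
On the way, in this order (a step that is already met when the one before it is completed fails the run):
1. the knob is pulled up out of the park recess, the arm still parked (value of joint stop_pull above 0.0115 m and value of joint stop_turn below 0.4 rad), for 0.1 s.
2. the arm is swung round towards the working notch (value of joint stop_turn above 0.5 rad), for 0.1 s.
3. the knob is pushed home in the working notch (value of joint stop_pull below 0.002 m and value of joint stop_turn above 0.7 rad), for 0.2 s.
At the end, for the whole second after the job is handed in: the knob is home (less than 2 mm above its lowest position) with the arm locked in the working notch (turned more than 0.7 rad from the park direction), at rest (all of step 3 and velocity of joint stop_turn between -0.05 and 0.05 rad/s); the robot touches nothing.
It fails at once if the locking pin is forced against the ring with more than 20 N (contact force between stop_head and stop_housing above 20 N).
It fails at once if the tape measure is moved by more than 15 mm (distance of tape_measure from where it was at the start of the episode above 0.015 m).
It fails at once if the offcut is moved by more than 15 mm (distance of offcut from where it was at the start of the episode above 0.015 m).
It fails at once if the try square is moved by more than 15 mm (distance of try_square from where it was at the start of the episode above 0.015 m).
It fails at once if the masking tape is moved by more than 15 mm (distance of masking_tape from where it was at the start of the episode above 0.015 m).
It also fails if it takes over 58 s, if anything falls off the work surface, if the arm or the gripper's body presses on something with over 40 N, if the wrist force passes 120 N, or if a joint passes its speed limit or range.

## Working session

There is one attempt and no reset: what is moved stays moved. The work goes in short steps, Python scripts to look and compute and a tool call to move; the robot and the scene stay as the last step left them, time stands still between calls to the robot, and variables do not carry over. Pictures are saved under pics/ and viewed, at most 10 in all, crops included, and the job is handed in when it is done.

Besides the shell and the picture viewer there is one more tool, called by a JSON object that holds its "method" and its "body". servo_tool: Moves the arm, as the interface text tells. Its arguments: {"type":"object","properties":{"motion":{"type":"array"},"newtons":{"type":"number"}},"required":["motion"]}

```bash
mkdir -p pics; cat > h.py <<'E'
from cell import manip
import numpy as np, cv2
def cloud(n):
    c=manip.camera(n); z=c["range_z"]; h,w=z.shape
    f=h/2/np.tan(np.radians(c["vfov"])/2)
    u,v=np.meshgrid(np.arange(w),np.arange(h))
    p=np.stack([(u-c["cx"])*z/f,(v-c["cy"])*z/f,z,np.ones_like(z)],-1)@np.array(c["cam_to_world"]).T
    p=p[...,:3]; p[z==0]=np.nan
    return c["frame"],p
def save(n,im): cv2.imwrite("pics/"+n,cv2.cvtColor(im,cv2.COLOR_RGB2BGR))
E
python3 - <<'E'
from h import *
for n in("scene","side"):
    im,p=cloud(n); save(n+"0.png",im); np.save(n+"0.npy",p); np.save(n+"im.npy",im)
print(manip.read_state())
E
```

```text
{'clock': 0.1, 'joints': array([-1.19360995e+00,  3.00399991e-01,  1.52153073e+00, -1.43907862e-05,
        1.32069329e+00, -6.66421120e-02]), 'qd': array([ 1.58353905e-03, -1.87212782e-03, -1.94189296e-03, -9.81054313e-05,
       -1.25038249e-04, -1.43595180e-03]), 'effort': array([ 1.24575065e-03, -5.32644618e+01, -3.53283978e+01,  7.10185105e-02,
        2.34759471e-02, -6.68941084e-05]), 'eef_pos': array([ 236.04312029, -496.47442961,  175.24664853]), 'eef_rot': array([-3.14056266e+00, -5.47723945e-05,  4.43832034e-01]), 'wrist_force': array([-0.20725396, -0.78615177,  0.858914  ]), 'moment': array([ 0.01960256,  0.03656688, -0.00208816]), 'finger_force': 0.0, 'finger_gap': 93.79372594732878}
```

View pics/scene0.png

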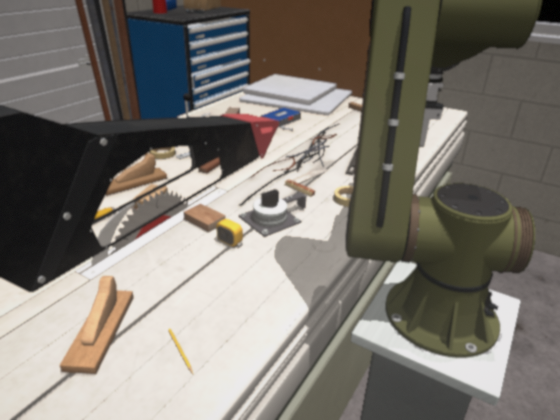

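View pics/side0.png

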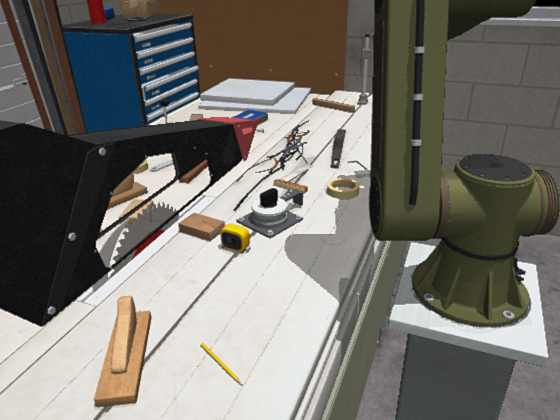

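The stop is at about (268,208) in the side view, with its black knob at (268,198). The tape measure is in front of it at (235,237), the offcut is left at (202,225), and the square and the roll are behind it. Next I measure it with the depth.

```bash
python3 - <<'E'
from h import *
p=np.load("side0.npy"); im=np.load("sideim.npy")
for v,u in((198,268),(210,268),(200,297),(237,235),(225,202),(187,343)): print(u,v,p[v,u].round(0),im[v,u])
k=p[198,268]
z=p[...,2]; r=np.hypot(p[...,0]-k[0],p[...,1]-k[1])
dark=im.max(-1)<60
m=(z>82)&(z<105)&(r<80)
q=p[m]; print("knob top",m.sum(),np.nanmean(q,0),np.nanmin(q,0),np.nanmax(q,0))
m=(z>87)&(z<105)&(r<80);print(cv2.minAreaRect(p[m][:,:2].astype(np.float32)))
m=(z>52)&(z<63)&(r<90);print("skirt",cv2.minEnclosingCircle(p[m][:,:2].astype(np.float32)),np.median(z[m]))
m=(z>4)&(z<11)&(r<130);print("plate",cv2.minAreaRect(p[m][:,:2].astype(np.float32)))
m=(z>15)&(r<160)&(r>75);n,l,s,c=cv2.connectedComponentsWithStats(m.astype(np.uint8))
for i in range(1,n):
    if s[i,4]>15: q=p[l==i]; print(c[i].round(),s[i,4],q.min(0).round(),q.max(0).round(),q.mean(0).round())
save("crop.png",cv2.resize(im[150:270,170:370],(800,480),interpolation=cv2.INTER_CUBIC))
E
```

```text
268 198 [ 537. -116.   82.] [14 14 19]
268 210 [531. -98.  54.] [238 239 242]
297 200 [ 495. -237.   23.] [42 40 43]
235 237 [558.  52.  49.] [30 29 31]
202 225 [688.  -2.  28.] [184 138 104]
343 187 [ 398. -410.    3.] [124 124 121]
knob top 134 [ 539.55094664 -124.96603818   91.85725214] [ 524.20387502 -153.44765244   82.09734436] [ 561.18249126 -100.83188737   99.11179299]
((538.900146484375, -128.26083374023438), (55.90185546875, 23.660287857055664), 56.840126037597656)
skirt ((540.4517211914062, -142.7343292236328), 63.33901596069336) 54.32647164862891
plate ((531.15771484375, -128.32901000976562), (205.7473602294922, 175.49441528320312), 34.337127685546875)
[295. 196.] 186 [ 479. -250.   15.] [ 531. -185.   57.] [ 499. -226.   42.]
[217. 224.] 102 [642. -48.  16.] [679.  -0.  31.] [653. -26.  26.]
[241. 232.] 198 [532.  14.  16.] [599.  44.  66.] [553.  29.  52.]
```

View pics/crop.png

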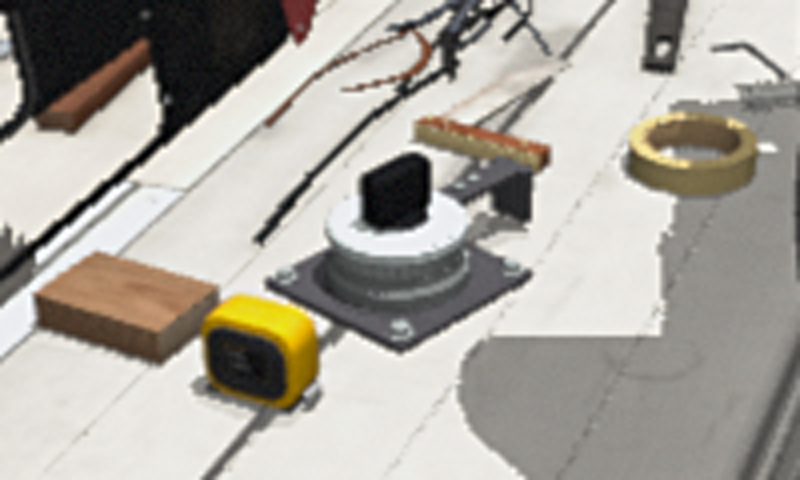

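The stop arm points about -115° in the world (foot near (499,-226)), and the knob is near (539,-128). I go above it for a close look.

{"method": "servo_tool", "body": {"motion": [[[0.606,0.736,0.12,0,0,0.22,0],[0.606,0.736,0.12,0,0,0.22,0],[0.606,0.736,0.12,0,0,0.22,0],[0.606,0.736,0.12,0,0,0.22,0],[0.606,0.736,0.12,0,0,0.22,0],[0.606,0.736,0.12,0,0,0.22,0],[0.606,0.736,0.12,0,0,0.22,0],[0.606,0.736,0.12,0,0,0.22,0],[0.606,0.736,0.12,0,0,0.22,0],[0.606,0.736,0.12,0,0,0.22,0]]]}}

```text
clock: 1.1
eef_pos: [540.6, -125.9, 235.8]
eef_rot: [-3.141, -0.0, 1.137]
wrist_force: [0.7, -1.1, 0.4]
finger_gap: 94.1
finger_force: 0.0
```

{"method": "servo_tool", "body": {"motion": [[[0,0,0,0,0,0,0],[0,0,0,0,0,0,0],[0,0,0,0,0,0,0]]]}}

```text
clock: 1.4
eef_pos: [538.6, -129.5, 235.4]
eef_rot: [-3.141, 0.0, 1.134]
wrist_force: [0.3, -0.6, 0.4]
finger_gap: 93.9
finger_force: 0.0
```

```bash
python3 - <<'E'
from h import *
s=manip.read_state(); print(s["clock"],s["eef_pos"],s["eef_rot"],s["joints"],s["wrist_force"])
im,p=cloud("wrist"); save("w1.png",im)
z=p[...,2]; r=np.hypot(p[...,0]-539,p[...,1]+128)
def rect(m,n):
    q=p[m][:,:2].astype(np.float32); (c,wh,a)=cv2.minAreaRect(q); print(n,m.sum(),np.round(c,1),np.round(wh,1),round(a,1),np.median(z[m]).round(1))
rect((z>90)&(z<105)&(r<60),"knob")
m=(z>48)&(z<60)&(r<65);print("skirt",cv2.minEnclosingCircle(p[m][:,:2].astype(np.float32)),np.median(z[m]))
m=(z>15)&(r<140)&(r>85)&(p[...,1]<-180)
if m.any(): rect(m,"foot"); q=p[m]; print(q.mean(0))
E
```

```text
1.4 [ 538.55701582 -129.45150958  235.44532782] [-3.14095814e+00  2.24416421e-04  1.13409799e+00] [-3.01943255e-01  2.70852998e-01  1.41989236e+00 -1.38117428e-04
  1.45150621e+00  1.34771635e-01] [ 0.34154543 -0.56059297  0.35578919]
knob 815 [ 543.8 -131.5] [55.6 21.9] 67.5 95.2
skirt ((540.1594848632812, -137.1396484375), 57.167137145996094) 53.64497317710814
foot 605 [ 525.6 -216.8] [104.1  46.5] 34.7 51.6
[ 503.68724905 -231.17874904   49.2971208 ]
```

View pics/w1.png

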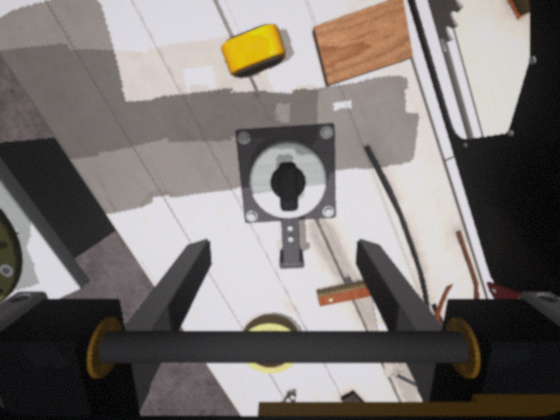

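The wrist view shows the knob at (288,182) with its bar vertical in the picture, and the arm's foot at (291,262). The space around the knob is free for the fingers. Measured knob: (543.8,-131.5), axis 1.18 rad. I descend and grip.

{"method": "servo_tool", "body": {"motion": [[[0.01,-0.004,-0.1,0,0,0.014,0],[0.01,-0.004,-0.2,0,0,0.014,0],[0.01,-0.004,-0.28,0,0,0.014,0],[0.01,-0.004,-0.32,0,0,0.014,0],[0.01,-0.004,-0.34,0,0,0.014,0],[0.01,-0.004,-0.34,0,0,0.014,0],[0.01,-0.004,-0.34,0,0,0.014,0]]], "newtons": 20}}

```text
clock: 2.15
eef_pos: [544.7, -131.3, 67.1]
eef_rot: [3.14, -0.0, 1.178]
wrist_force: [0.3, -0.3, -0.2]
finger_gap: 93.8
finger_force: 0.0
```

{"method": "servo_tool", "body": {"motion": [[[0,0,0,0,0,0,1],[0,0,0,0,0,0,1],[0,0,0,0,0,0,1],[0,0,0,0,0,0,1],[0,0,0,0,0,0,1],[0,0,0,0,0,0,1],[0,0,0,0,0,0,1],[0,0,0,0,0,0,1]]]}}

```text
clock: 2.95
eef_pos: [544.2, -130.7, 65.7]
eef_rot: [-3.142, 0.0, 1.179]
wrist_force: [-0.1, -0.0, -0.8]
finger_gap: 33.4
finger_force: 0.0
```

{"method": "servo_tool", "body": {"motion": [[[0,0,0,0,0,0,1],[0,0,0,0,0,0,1],[0,0,0,0,0,0,1],[0,0,0,0,0,0,1],[0,0,0,0,0,0,1],[0,0,0,0,0,0,1]]]}}

```text
clock: 3.55
eef_pos: [544.2, -130.7, 65.7]
eef_rot: [3.141, 0.0, 1.179]
wrist_force: [1.0, -0.9, -0.4]
finger_gap: 20.8
finger_force: 20.0
```

{"method": "servo_tool", "body": {"motion": [[[0,0,0.006,0,0,0,1],[0,0,0.012,0,0,0,1],[0,0,0.018,0,0,0,1],[0,0,0.024,0,0,0,1],[0,0,0.028,0,0,0,1],[0,0,0.028,0,0,0,1],[0,0,0.028,0,0,0,1],[0,0,0.028,0,0,0,1]]]}}

```text
clock: 4.35
eef_pos: [544.3, -130.8, 80.1]
eef_rot: [3.141, -0.0, 1.179]
wrist_force: [0.5, -1.5, 1.5]
finger_gap: 20.8
finger_force: 20.0
```

```bash
python3 - <<'E'
from h import *
s=manip.read_state(); print(s["clock"],s["eef_pos"],s["eef_rot"],s["wrist_force"],s["moment"],s["finger_gap"])
im,p=cloud("side"); z=p[...,2]; r=np.hypot(p[...,0]-543,p[...,1]+131)
p0=np.load("side0.npy")
m=(r>85)&(r<132)&(z>40)&(z<90)&(p[...,1]<-190); print(np.sort(z[m])[-20:].round(), m.sum())
r0=np.hypot(p0[...,0]-543,p0[...,1]+131);m=(r0>85)&(r0<132)&(p0[...,2]>40)&(p0[...,1]<-190); print(np.sort(p0[m][:,2])[-20:].round(), m.sum())
E
```

```text
4.35 [ 544.32079571 -130.77359446   80.12363191] [ 3.14099471e+00 -5.89114042e-05  1.17890826e+00] [ 0.47538228 -1.51218228  1.53078912] [-0.10773682 -0.09698969 -0.00796257] 20.76273067832517
[67. 68. 68. 68. 68. 68. 68. 68. 68. 68. 68. 68. 68. 68. 68. 69. 69. 69.
 69. 70.] 114
[52. 52. 53. 53. 53. 53. 53. 53. 53. 53. 53. 53. 53. 54. 54. 54. 54. 54.
 54. 55.] 83
```

{"method": "servo_tool", "body": {"motion": [[[0,0,0,0,0,0.03,1],[0,0,0,0,0,0.06,1],[0,0,0,0,0,0.09,1],[0,0,0,0,0,0.12,1],[0,0,0,0,0,0.15,1],[0,0,0,0,0,0.18,1],[0,0,0,0,0,0.192,1],[0,0,0,0,0,0.192,1],[0,0,0,0,0,0.192,1]]]}}

```text
clock: 5.3
eef_pos: [544.3, -130.8, 79.9]
eef_rot: [3.141, 0.0, 1.781]
wrist_force: [1.3, -0.6, 1.7]
finger_gap: 20.6
finger_force: 20.0
```

{"method": "servo_tool", "body": {"motion": [[[0,0,-0.002,0,0,0,1],[0,0,-0.004,0,0,0,1],[0,0,-0.004,0,0,0,1],[0,0,-0.004,0,0,0,1]]]}}

```text
clock: 5.7
eef_pos: [544.1, -130.7, 77.6]
eef_rot: [-3.141, -0.0, 1.782]
wrist_force: [1.8, -1.4, -0.8]
finger_gap: 20.5
finger_force: 20.0
```

{"method": "servo_tool", "body": {"motion": [[[0,0,-0.002,0,0,0,1],[0,0,-0.004,0,0,0,1],[0,0,-0.004,0,0,0,1],[0,0,-0.004,0,0,0,1]]]}}

```text
clock: 6.1
eef_pos: [544.2, -130.7, 75.9]
eef_rot: [3.141, 0.0, 1.782]
wrist_force: [2.4, -0.5, 4.4]
finger_gap: 20.5
finger_force: 20.0
```

```bash
python3 - <<'E'
from h import *
s=manip.read_state(); print(s["clock"],s["eef_pos"],s["eef_rot"],s["wrist_force"],s["moment"],s["finger_gap"])
E
```

```text
6.1 [ 544.24030671 -130.70461374   75.87987574] [3.14132365e+00 8.43464036e-05 1.78207167e+00] [ 2.37713402 -0.48463715  4.35471463] [-0.01996512 -0.40552431  0.03585069] 20.50862003410723
```

Contact felt: +5 N at about 10 mm. I press 1.5 mm more and begin to feel round in 0.05 rad steps.

{"method": "servo_tool", "body": {"motion": [[[0,0,-0.003,0,0,0,1],[0,0,-0.003,0,0,0,1],[0,0,-0.003,0,0,0,1]]]}}

```text
clock: 6.4
eef_pos: [544.3, -130.7, 74.4]
eef_rot: [3.141, 0.0, 1.782]
wrist_force: [1.6, 0.3, 5.0]
finger_gap: 21.0
finger_force: 20.0
```

{"method": "servo_tool", "body": {"motion": [[[0,0,0,0,0,0.006,1],[0,0,0,0,0,0.012,1],[0,0,0,0,0,0.016,1],[0,0,0,0,0,0.016,1]]]}}

```text
clock: 6.8
eef_pos: [544.1, -130.7, 74.4]
eef_rot: [3.142, -0.0, 1.834]
wrist_force: [1.3, 1.3, 4.3]
finger_gap: 20.8
finger_force: 20.1
```

{"method": "servo_tool", "body": {"motion": [[[0,0,0,0,0,0.006,1],[0,0,0,0,0,0.012,1],[0,0,0,0,0,0.016,1],[0,0,0,0,0,0.016,1]]]}}

```text
clock: 7.2
eef_pos: [544.2, -130.7, 74.4]
eef_rot: [3.141, -0.0, 1.884]
wrist_force: [0.7, 0.9, 5.9]
finger_gap: 20.8
finger_force: 20.1
```

{"method": "servo_tool", "body": {"motion": [[[0,0,0,0,0,0.006,1],[0,0,0,0,0,0.012,1],[0,0,0,0,0,0.016,1],[0,0,0,0,0,0.016,1]]]}}

```text
clock: 7.6
eef_pos: [544.1, -130.7, 74.4]
eef_rot: [3.142, -0.0, 1.934]
wrist_force: [0.4, 0.7, 5.1]
finger_gap: 20.6
finger_force: 20.1
```

{"method": "servo_tool", "body": {"motion": [[[0,0,0,0,0,0.006,1],[0,0,0,0,0,0.012,1],[0,0,0,0,0,0.016,1],[0,0,0,0,0,0.016,1]]]}}

```text
clock: 8.0
eef_pos: [544.2, -130.7, 74.4]
eef_rot: [3.141, -0.0, 1.984]
wrist_force: [0.5, 0.6, 6.0]
finger_gap: 20.7
finger_force: 20.1
```

{"method": "servo_tool", "body": {"motion": [[[0,0,0,0,0,0.006,1],[0,0,0,0,0,0.012,1],[0,0,0,0,0,0.016,1],[0,0,0,0,0,0.016,1]]]}}

```text
clock: 8.4
eef_pos: [544.1, -130.7, 74.3]
eef_rot: [3.142, -0.0, 2.035]
wrist_force: [0.5, 1.0, 5.1]
finger_gap: 20.8
finger_force: 20.2
```

{"method": "servo_tool", "body": {"motion": [[[0,0,0,0,0,0.006,1],[0,0,0,0,0,0.012,1],[0,0,0,0,0,0.016,1],[0,0,0,0,0,0.016,1]]]}}

```text
clock: 8.8
eef_pos: [544.2, -130.7, 74.4]
eef_rot: [3.142, -0.0, 2.085]
wrist_force: [1.5, 0.1, 5.6]
finger_gap: 20.7
finger_force: 20.2
```

{"method": "servo_tool", "body": {"motion": [[[0,0,0,0,0,0.006,1],[0,0,0,0,0,0.012,1],[0,0,0,0,0,0.016,1],[0,0,0,0,0,0.016,1]]]}}

```text
clock: 9.2
eef_pos: [544.1, -130.7, 74.3]
eef_rot: [3.142, -0.0, 2.135]
wrist_force: [0.2, -0.3, 5.9]
finger_gap: 20.7
finger_force: 20.2
```

{"method": "servo_tool", "body": {"motion": [[[0,0,0,0,0,0.006,1],[0,0,0,0,0,0.012,1],[0,0,0,0,0,0.016,1],[0,0,0,0,0,0.016,1]]]}}

```text
clock: 9.6
eef_pos: [544.1, -130.7, 74.4]
eef_rot: [3.141, -0.0, 2.185]
wrist_force: [0.7, 0.2, 4.9]
finger_gap: 20.6
finger_force: 20.1
```

{"method": "servo_tool", "body": {"motion": [[[0,0,0,0,0,0.006,1],[0,0,0,0,0,0.012,1],[0,0,0,0,0,0.016,1],[0,0,0,0,0,0.016,1]]]}}

```text
clock: 10.0
eef_pos: [544.1, -130.7, 74.4]
eef_rot: [3.141, -0.0, 2.236]
wrist_force: [0.9, 0.4, 4.5]
finger_gap: 21.1
finger_force: 20.1
```

{"method": "servo_tool", "body": {"motion": [[[0,0,0,0,0,0.006,1],[0,0,0,0,0,0.012,1],[0,0,0,0,0,0.016,1],[0,0,0,0,0,0.016,1]]]}}

```text
clock: 10.4
eef_pos: [544.1, -130.7, 74.1]
eef_rot: [-3.142, -0.0, 2.286]
wrist_force: [1.9, -0.8, 0.9]
finger_gap: 20.4
finger_force: 20.0
```

The push vanished (4.5 → 0.9 N), so the pin should be in the notch. I test it with 2 mm down.

{"method": "servo_tool", "body": {"motion": [[[0,0,-0.002,0,0,0.002,1],[0,0,-0.004,0,0,0.002,1],[0,0,-0.004,0,0,0.002,1]]]}}

```text
clock: 10.7
eef_pos: [544.1, -130.6, 71.9]
eef_rot: [-3.141, -0.0, 2.291]
wrist_force: [3.4, 0.1, -0.7]
finger_gap: 20.8
finger_force: 20.0
```

```bash
python3 - <<'E'
from h import *
s=manip.read_state(); print(s["clock"],s["eef_pos"],s["eef_rot"],s["wrist_force"],s["moment"])
E
```

```text
10.7 [ 544.05265918 -130.64939302   71.91680053] [-3.14141114e+00 -3.31088989e-04  2.29105638e+00] [ 3.37138099  0.07091526 -0.73249722] [-0.01020452 -0.70511013 -0.08158202]
```

{"method": "servo_tool", "body": {"motion": [[[0,0,-0.003,0,0,0,1],[0,0,-0.006,0,0,0,1],[0,0,-0.009,0,0,0,1],[0,0,-0.011,0,0,0,1],[0,0,-0.012,0,0,0,1],[0,0,-0.012,0,0,0,1],[0,0,-0.012,0,0,0,1]]]}}

```text
clock: 11.4
eef_pos: [544.1, -130.7, 66.1]
eef_rot: [-3.141, -0.0, 2.291]
wrist_force: [3.2, 0.3, -0.8]
finger_gap: 20.7
finger_force: 20.0
```

{"method": "servo_tool", "body": {"motion": [[[0,0,-0.001,0,0,0,1],[0,0,-0.001,0,0,0,1],[0,0,-0.001,0,0,0,1]]]}}

```text
clock: 11.7
eef_pos: [544.1, -130.7, 65.7]
eef_rot: [-3.142, -0.0, 2.291]
wrist_force: [2.9, 0.9, 0.2]
finger_gap: 20.6
finger_force: 20.0
```

{"method": "servo_tool", "body": {"motion": [[[0,0,-0.001,0,0,0,1],[0,0,-0.001,0,0,0,1],[0,0,-0.001,0,0,0,1]]]}}

```text
clock: 12.0
eef_pos: [544.3, -130.8, 65.6]
eef_rot: [3.141, 0.001, 2.291]
wrist_force: [2.0, 0.8, 6.2]
finger_gap: 20.9
finger_force: 20.0
```

The end stop is felt at z = 65.6, the same height as at the start, so the knob is home. I release and rise.

{"method": "servo_tool", "body": {"motion": [[[0,0,0,0,0,0,0],[0,0,0,0,0,0,0],[0,0,0,0,0,0,0],[0,0,0,0,0,0,0],[0,0,0,0,0,0,0],[0,0,0,0,0,0,0],[0,0,0,0,0,0,0],[0,0,0,0,0,0,0]]]}}

```text
clock: 12.8
eef_pos: [544.1, -130.7, 65.2]
eef_rot: [-3.142, -0.0, 2.291]
wrist_force: [0.5, 1.0, 0.4]
finger_gap: 81.5
finger_force: 0.0
```

{"method": "servo_tool", "body": {"motion": [[[0,0,0.05,0,0,0,0],[0,0,0.12,0,0,0,0],[0,0,0.2,0,0,0,0],[0,0,0.28,0,0,0,0],[0,0,0.34,0,0,0,0],[0,0,0.34,0,0,0,0],[0,0,0.34,0,0,0,0]]]}}

```text
clock: 13.5
eef_pos: [544.1, -130.7, 235.1]
eef_rot: [3.141, 0.0, 2.291]
wrist_force: [0.1, -0.2, -1.7]
finger_gap: 94.0
finger_force: 0.0
```

```bash
python3 - <<'E'
from h import *
s=manip.read_state(); print(s["clock"],s["eef_pos"],s["wrist_force"])
im,p=cloud("wrist"); z=p[...,2]; r=np.hypot(p[...,0]-543,p[...,1]+131)
m=(z>85)&(z<120)&(r<40); print(np.median(z[m]),cv2.minAreaRect(p[m][:,:2].astype(np.float32)))
m=(z>45)&(z<75)&(r<50)&(r>32); print(np.median(z[m]))
save("w2.png",im)
E
```

```text
13.5 [ 544.13081608 -130.69830813  235.09857209] [ 0.13160036 -0.23135676 -1.73602221]
95.00909472182093 ((543.68994140625, -130.46629333496094), (21.360153198242188, 54.72419357299805), 40.73130416870117)
53.40676899065181
```

View pics/w2.png

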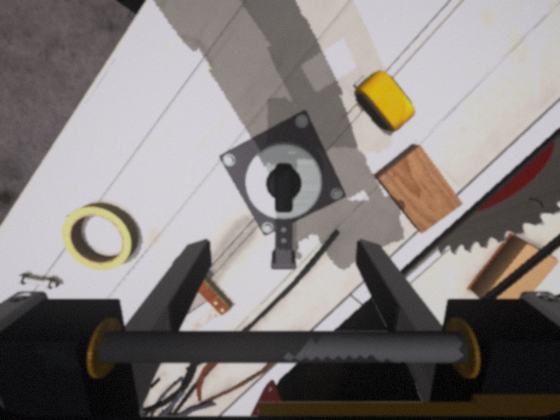

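The arm, with its foot at (284,258), has turned about 1.1 rad with the knob. The knob top (95.0) and skirt (53.4) are at their home heights, and the other things have not been moved.

```bash
python3 -c "
from cell import manip
print(manip.sign_off())"
```

```text
the job is handed in; nothing more can be done
None
```

The stop arm is swung round about 1.1 rad and locked in the working notch with the knob fully home. The gripper is clear of it, the other things on the table were not moved, and the job is handed in; no verdict came back.

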